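Reload the cordless glue gun

TASK

Reload the cold glue gun on the desk with both glue sticks from its case tray: feed one after the other into the opening at the back of the gun, so that the second pushes the first all the way home and is left with only its tail sticking out of the back. The tray lets you take a stick only by its middle, so start it in the opening (or lay it down), let go, and take it again nearer its tail or push it from behind to feed it deeper. Leave the sticks resting in the gun, and do not knock over or shove away the tape roll, the paint jar and the bowl.

Things in the scene. Friction and masses are not known exactly. Their poses are not given: they have to be found in the camera images.
- gun: Cordless hot-glue gun, cold, grey and black plastic, standing on its battery in a heavy dock (170 x 110 mm); it does not move. Origin: on the desk under the handle; x points from its back to its nozzle, z up. 216 mm long, 50 wide, 194 high. The barrel is level, its axis 168 mm up; the housing's top is 26 mm above the axis; handle, battery and dock lie over 28 mm below the axis.
- gun_mouth (a point): Centre of the stick opening in the back end of the gun, 168 mm above the desk; x axis points along the barrel into the gun, z up. The opening is a round funnel, 31 mm wide (40 mm metal collar), narrowing over 15 mm to a straight sleeve of 15 mm bore. Sticks slide freely in it (under 1 N). A stick let go with 40 mm of it inside stays there, its tail drooping up to 15 mm. Behind and above it is free.
- gun_stop (a point): Centre of the firm stop that closes the sleeve, 160 mm in from the opening's plane. Two sticks pushed home: the first lies 60 to 160 mm deep, the second behind it sticks out 40 mm.
- stick_a_center (a point): Glue stick: a plain milky-white round rod, 12 mm in diameter and 100 mm long, 14 g, stiff. This point is its centre; its x axis runs along the stick. Both ends are alike, and the two sticks are alike: either may go first. It starts lying level in a slot of the case tray.
- stick_b_center (a point): The other glue stick, the same in every way, lying in the other slot of the tray.
- tray: Moulded black tray of the gun's case, fixed, 200 x 150 mm, base 5 mm thick. Origin: on the desk midway between the two slots; x along the slots, z up. Sticks lie at y = 35 and -35 mm, 30 mm up, within 4 mm of x = 0. Blocks 36 mm high wall in their ends; from x = -26 to 26 mm it is open down to the base for fingers. Brass spare nozzles, 43 mm high, stand at x = 100 mm.
- tape_roll: Bystander: roll of masking tape, 96 mm across and 24 mm high, lying flat on the desk; its origin is the centre of its underside.
- paint_jar: Bystander: small orange paint jar, 58 mm across and 66 mm high, standing on the desk; its origin is the centre of its underside.
- water_bowl: Bystander: yellow plastic bowl, 124 mm across and 56 mm high, standing on the desk; its origin is the centre of its underside.
Not all that is in view belongs to the job. What is shaped like the part that bears stick_b_center but orange is not meant.

How it is judged:
By the outcome, as a careful person would: the job done as asked, in the order asked, and still so for the second after the job is handed in, with the robot touching nothing.
It also fails if it takes over 69 s, if anything falls off the work surface, if the arm or the gripper's body presses on something with over 40 N, if the wrist force passes 120 N, or if a joint passes its speed limit or range.

ROBOT

A 7-joint arm with a two-finger parallel gripper is mounted at the origin on the work surface. World frame = base frame: x ahead of the robot, y to its left, z up, the work surface at z = 0. Lengths are in m, angles in rad, forces in N, time in s.
With the tool pointing down it reaches from about 0.425 to 0.875 m from the base axis. Payload 9.9 kg.
Tool frame: the origin (TCP) lies on the mounting face of the last link; the fingertips stand 173 mm ahead of it and the grasp point (between the pads) lies 155 mm ahead of it; z points along the fingers, y is the line along which they close (so a half turn about z gives the same grasp; the last joint's range is limited). The gripper opens to 85 mm and grips with 20 to 120 N. Pads are 22 mm wide; open, the fingers measure 114 mm over their backs; the gripper's body (76 mm by 85 mm) begins 54 mm behind the grasp point. The pads swing forward as they close: fully open they stand 13 mm farther back than shut.
Start: joints at [-1.405, 0.576, 0.025, 1.437, -0.015, 1.129, -0.057], TCP at [0.167, 0.654, 0.405] pointing down, gripper open.
Joint ranges: [-2.76, 2.76], [-0.34, 2.15], [-1.52, 1.57], [0.19, 2.46], [-1.09, 4.23], [0.17, 1.99], [-2.82, 2.82]. Speed limits (rad/s): [2.22, 2.22, 3.01, 3.01, 3.14, 3.14, 3.14].

INTERFACE

Orientations are given as a unit quaternion [x, y, z, w].
In Python, from rig import r, viewer gives the robot as it stands.
- The arm moves only by the tool move_arm, never from a script. Its argument "rows" is a list of rows, each a list of 5 numbers: the shift along the tool's x, y, z in mm, then the turn about the tool's z in degrees, then the finger opening in mm, from 0 to 85.4. A call has 1 to 10 rows; each row shifts and turns the commanded pose from where the row before left it, along the tool's axes as they then stand; what a row does not reach is not made up. A row lasts 1/10 s, in which the tool goes at most 50 mm and 8.59 degrees, less where a joint would pass 70% of its speed; a pose out of reach is approached as far as the arm can. A call with a gripper value outside its range is refused whole. The fingers move at their own pace and stop on an object; the grip force is fixed at half the most. Time passes only in rows, so rows that do not move let the fingers close. It gives the time, the measured TCP pose, the force, the opening and the grip force at its end, in the units of the state.
- r.sense(): the state, without advancing time (a new reading comes with each control period).
- viewer.grab_frame(name): name is "scene" or "top" or "wrist"; returns (picture, depth): 480x640x3 uint8, red, green, blue; 480x640 float32, m along the optical axis (not along the pixel's ray), 0 where there is no reading.
- viewer.get_calibration(name): a dict with "mtx" (3x3 intrinsics, pixels), "cam_to_world" (4x4, takes a point from camera to world coordinates). Camera axes: x right, y up, looking along -z (the intrinsics and any distortion apply to the point x, -y, -z); pixel columns grow to the right and rows downward; lengths in m; the calibration is good to about 2 mm. A picture is of the moment at which its call begins: read the wrist's pose just before it. get_calibration takes no time and is no camera call; for the wrist camera it gives the pose at the moment of the call.
- r.hand_in(): hands the job in; it is judged then, once.
The state is a dict: "clock": time; "joint_pos": joint angles; "qd": joint speeds; "effort": joint torques, N m; "eef_pos": TCP position; "ee_rot": TCP orientation; "wrist_force": force on the tool from outside, world axes, zero at the start; "moment": the same for the moment, N m; "finger_gap": finger opening in m; "finger_force": force on a finger pad.
Only numpy, scipy, OpenCV 4.12 (cv2) and the standard library are available. Lean on these libraries where they do the work, as an engineer would, in place of code of your own. Each camera call takes 0.05 s, during which the arm holds its last target. There are 200 camera calls.

## Working session

There is one attempt and no reset: what is moved stays moved. The work goes in short steps, Python scripts to look and compute and a tool call to move; the robot and the scene stay as the last step left them, time stands still between calls to the robot, and variables do not carry over. Pictures are saved under pics/ and viewed, at most 10 in all, crops included, and the job is handed in when it is done.

Besides the shell and the picture viewer there is one more tool, called after "Emit:" by a JSON object that holds its "op" and its "data". move_arm: Moves the arm, as the interface text tells. Its arguments: {"type":"object","properties":{"rows":{"type":"array","items":{"type":"array","items":{"type":"number"}}}},"required":["rows"]}

```bash
ls; mkdir -p pics; python3 - <<'E'
from rig import r, viewer
import cv2,numpy as np
for n in("scene","top"):
    p,d=viewer.grab_frame(n); cv2.imwrite(f"pics/{n}0.png",p[:,:,::-1]); np.savez(f"{n}0.npz",p=p,d=d,**viewer.get_calibration(n))
    print(n,{k:np.round(v,3).tolist() if hasattr(v,'shape') else v for k,v in viewer.get_calibration(n).items()})
s=r.sense();print(s)
E
```

```text
pics
scene {'mtx': [[441.944, 0.0, 316.106], [0.0, 441.944, 234.201], [0.0, 0.0, 1.0]], 'cam_to_world': [[0.871, -0.364, 0.33, 0.869], [0.491, 0.647, -0.583, -0.524], [-0.001, 0.67, 0.742, 0.807], [0.0, 0.0, 0.0, 1.0]]}
top {'mtx': [[435.025, 0.0, 320.03], [0.0, 435.025, 237.969], [0.0, 0.0, 1.0]], 'cam_to_world': [[0.01, 0.995, -0.099, 0.482], [-1.0, 0.007, -0.03, -0.027], [-0.03, 0.099, 0.995, 0.976], [0.0, 0.0, 0.0, 1.0]]}
{'clock': 0.1, 'joint_pos': array([-1.40480524,  0.57642839,  0.02481796,  1.43782166, -0.01499891,
        1.12899333, -0.05650875]), 'qd': array([ 0.00064786, -0.00183253,  0.00065545, -0.00086072, -0.00013732,
       -0.00245278,  0.00090894]), 'effort': array([ 6.86151499e-03, -7.67302680e+01,  2.25801319e+00, -2.86599970e+01,
        1.58310751e-02,  8.75289232e-03, -6.66318286e-06]), 'eef_pos': array([0.16679092, 0.65391569, 0.40394207]), 'ee_rot': array([ 1.24546799e-01,  9.92213463e-01, -7.30758428e-04, -6.18648016e-05]), 'wrist_force': array([ 0.70838374, -0.55699657,  0.31377283]), 'moment': array([ 0.02803281, -0.01572701, -0.01225508]), 'finger_force': 0.0, 'finger_gap': 0.08563809950927143}
```

View pics/scene0.png

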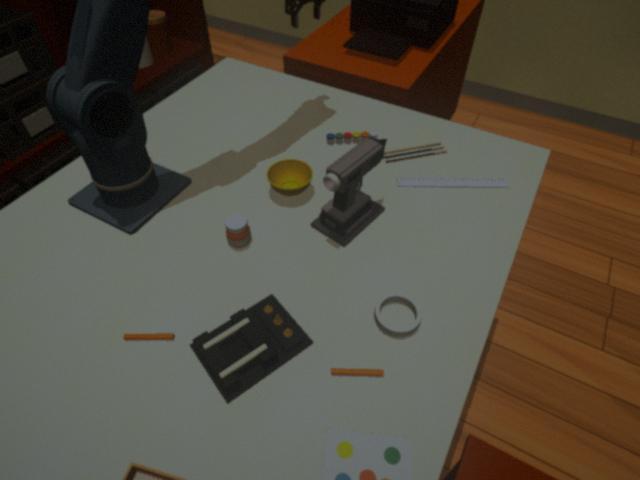

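View pics/top0.png

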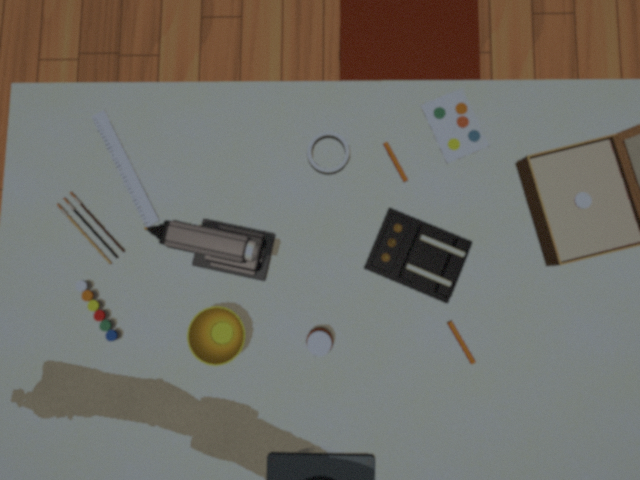

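The scene view shows the gun's collar at about (333,183), and the tray with two white sticks at (227,333) and (244,361). In the top view the sticks are at (443,246) and (429,274), and the gun runs from its nozzle at (155,232) to its back at (258,250). The bowl is at (217,335), the jar at (319,343), the tape at (328,154), and the orange sticks are decoys.

```bash
cat > h.py <<'E'
import numpy as np,cv2
def ray(c,u,v):
    K=c['mtx'];T=c['cam_to_world'];d=np.array([(u-K[0,2])/K[0,0],-(v-K[1,2])/K[1,1],-1]);return T[:3,3],T[:3,:3]@d
def onplane(c,u,v,z):
    o,d=ray(c,u,v);return o+d*(z-o[2])/d[2]
def cloud(c,D):
    v,u=np.nonzero(D>0);K=c['mtx'];T=c['cam_to_world'];z=D[v,u]
    P=np.c_[(u-K[0,2])/K[0,0]*z,-(v-K[1,2])/K[1,1]*z,-z]@T[:3,:3].T+T[:3,3];return u,v,P
E
python3 - <<'E'
import numpy as np,cv2
from h import *
np.set_printoptions(precision=4,suppress=True)
for n,box in(("top",(360,200,480,310)),("scene",(185,290,320,405))):
    c=np.load(n+"0.npz");p=c['p'];hsv=cv2.cvtColor(p,cv2.COLOR_RGB2HSV)
    x0,y0,x1,y1=box
    m=np.zeros(p.shape[:2],np.uint8);m[y0:y1,x0:x1]=((hsv[...,2]>110)&(hsv[...,1]<110))[y0:y1,x0:x1]*255
    for k in cv2.findContours(m,cv2.RETR_EXTERNAL,cv2.CHAIN_APPROX_NONE)[0]:
        if not 100<cv2.contourArea(k)<900: continue
        (a,b),(w,h),t=cv2.minAreaRect(k);bp=cv2.boxPoints(((a,b),(w,h),t))
        e=[(bp[0]+bp[1])/2,(bp[2]+bp[3])/2] if np.linalg.norm(bp[0]-bp[1])<np.linalg.norm(bp[1]-bp[2]) else [(bp[1]+bp[2])/2,(bp[3]+bp[0])/2]
        E=[onplane(c,*q,0.032) for q in e]
        print(n,(a,b),'ctr',(E[0]+E[1])/2,'len',np.linalg.norm(E[0]-E[1]),'yaw',np.degrees(np.arctan2(*(E[0]-E[1])[1::-1]))%180)
    u,v,P=cloud(c,c['d'])
    g=(abs(P[:,2]-0.188)<0.010)&(P[:,0]>.4)&(P[:,0]<.75)&(abs(P[:,1]-.2)<.2)
    Q=P[g,:2].astype(np.float32); 
    if len(Q)>20:
        l=cv2.fitLine(Q,cv2.DIST_HUBER,0,.01,.01).ravel();t=(Q-l[2:])@l[:2]
        print(n,'gun',len(Q),'zmed',np.median(P[g,2]),'yaw',np.degrees(np.arctan2(l[1],l[0])),'rect',cv2.minAreaRect(Q),'ends',l[2:]+np.percentile(t,1)*l[:2],l[2:]+np.percentile(t,99)*l[:2])
def crop(n,b,o):
    im=cv2.imread(f'pics/{n}0.png')[b[1]:b[3],b[0]:b[2]];return cv2.resize(im,(400,400),interpolation=cv2.INTER_CUBIC)
cv2.imwrite('pics/gun1.png',np.hstack([crop('top',(190,200,290,300),0),crop('scene',(300,130,400,230),0)]))
E
```

```text
top gun 2576 zmed 0.19205128454621573 yaw 78.406845 rect ((0.5562418103218079, 0.21558108925819397), (0.19905388355255127, 0.052559539675712585), 78.017333984375) ends [0.5367 0.1203] [0.5737 0.3008]
scene gun 1234 zmed 0.19140612811009589 yaw 78.33632 rect ((0.5581438541412354, 0.21355238556861877), (0.19336725771427155, 0.05189546197652817), 78.2014389038086) ends [0.5447 0.1191] [0.5801 0.2908]
```

View pics/gun1.png

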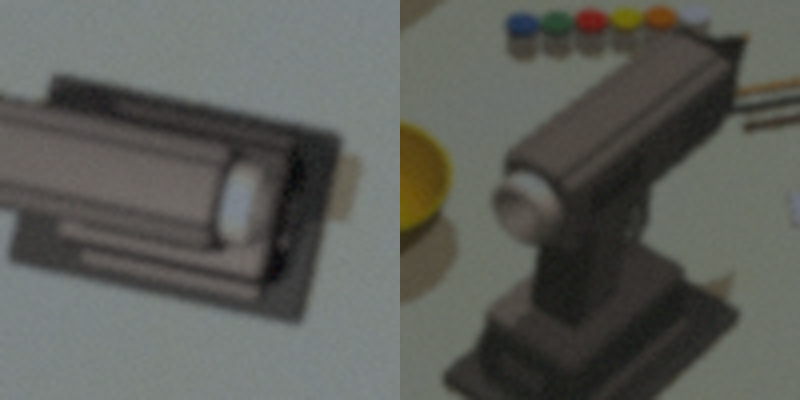

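The crops show the collar's back edge at about (255.5,251) in the top view, and the mouth centre at about (331,183) in the scene view.

```bash
python3 - <<'E'
import numpy as np,cv2
from h import *
np.set_printoptions(precision=4,suppress=True)
for n,box in(("top",(360,200,480,310)),("scene",(185,290,320,405))):
    c=np.load(n+"0.npz");p=c['p'];g=cv2.GaussianBlur(p,(3,3),0).min(2)
    x0,y0,x1,y1=box
    print(n,np.percentile(g[y0:y1,x0:x1],[5,30,50,70,95]))
    T,_=cv2.threshold(g[y0:y1,x0:x1].copy(),0,255,cv2.THRESH_OTSU)
    m=np.zeros(p.shape[:2],np.uint8);m[y0:y1,x0:x1]=(g>T)[y0:y1,x0:x1]*255
    for k in cv2.findContours(m,cv2.RETR_EXTERNAL,cv2.CHAIN_APPROX_NONE)[0]:
        if not 100<cv2.contourArea(k)<900: continue
        (a,b),(w,h),t=cv2.minAreaRect(k);bp=cv2.boxPoints(((a,b),(w,h),t))
        e=[(bp[0]+bp[1])/2,(bp[2]+bp[3])/2] if np.linalg.norm(bp[0]-bp[1])<np.linalg.norm(bp[1]-bp[2]) else [(bp[1]+bp[2])/2,(bp[3]+bp[0])/2]
        E=[onplane(c,*q,0.033) for q in e]
        print(n,(a,b),'ctr',(E[0]+E[1])/2,'len',np.linalg.norm(E[0]-E[1]),'yaw',np.degrees(np.arctan2(*(E[0]-E[1])[1::-1]))%180)
    u,v,P=cloud(c,c['d'])
    s=(P[:,2]>.02)&(P[:,2]<.05)&(abs(P[:,0]-.55)<.2)&(P[:,1]<-.1)&(P[:,1]>-.4)&(u>=x0)&(u<x1)&(v>=y0)&(v<y1)
    print('tray rect',cv2.minAreaRect(P[s,:2].astype(np.float32)))
c=np.load('scene0.npz');print('mouth scene',onplane(c,331.2,183.2,.168))
c=np.load('top0.npz');print('collar top edge top',onplane(c,255.5,251,.188))
for nm,u,v,z in(('bowl',217,335,.056),('jar',319,343,.066),('tape',328,154,.024)):print(nm,onplane(c,u,v,z))
E
```

```text
top [ 29.  35. 119. 124. 125.]
tray rect ((0.5430116057395935, -0.21793244779109955), (0.18095295131206512, 0.1246720403432846), 67.59294891357422)
scene [ 27.  32. 101. 105. 107.]
tray rect ((0.5425485968589783, -0.21783217787742615), (0.17562951147556305, 0.12578190863132477), 67.3477554321289)
mouth scene [0.5397 0.1251 0.168 ]
collar top edge top [0.5353 0.1146 0.188 ]
bowl [0.3675 0.215  0.056 ]
jar [0.3554 0.0009 0.066 ]
tape [ 0.7656 -0.0139  0.024 ]
```

```bash
python3 - <<'E'
import numpy as np,cv2
from h import *
np.set_printoptions(precision=4,suppress=True)
for n,box in(("top",(360,200,480,310)),("scene",(185,290,320,405))):
    c=np.load(n+"0.npz");p=c['p'];g=cv2.GaussianBlur(p,(3,3),0).min(2)
    x0,y0,x1,y1=box
    m=np.zeros(p.shape[:2],np.uint8);m[y0:y1,x0:x1]=(g>75)[y0:y1,x0:x1]*255
    for k in cv2.findContours(m,cv2.RETR_LIST,cv2.CHAIN_APPROX_NONE)[0]:
        if not 100<cv2.contourArea(k)<900: continue
        (a,b),(w,h),t=cv2.minAreaRect(k);bp=cv2.boxPoints(((a,b),(w,h),t))
        e=[(bp[0]+bp[1])/2,(bp[2]+bp[3])/2] if np.linalg.norm(bp[0]-bp[1])<np.linalg.norm(bp[1]-bp[2]) else [(bp[1]+bp[2])/2,(bp[3]+bp[0])/2]
        E=[onplane(c,*q,0.033) for q in e]
        print(n,(a,b),'ctr',(E[0]+E[1])/2,'len',np.linalg.norm(E[0]-E[1]),'yaw',np.degrees(np.arctan2(*(E[0]-E[1])[1::-1]))%180)
from rig import viewer
K=viewer.get_calibration('wrist');print(K)
E
```

```text
top (428.64117431640625, 274.6647033691406) ctr [ 0.498  -0.2318  0.033 ] len 0.10011467302998411 yaw 67.4129628326595
top (442.30767822265625, 245.4615478515625) ctr [ 0.561 -0.262  0.033] len 0.10064997044735423 yaw 67.34855551675345
scene (242.605712890625, 360.16168212890625) ctr [ 0.5612 -0.2594  0.033 ] len 0.09848173535671317 yaw 66.62084301243958
scene (225.6004180908203, 332.66180419921875) ctr [ 0.498  -0.2286  0.033 ] len 0.0968440254920127 yaw 66.97045974294714
{'mtx': array([[373.8757,   0.    , 328.7595],
       [  0.    , 373.8757, 236.7576],
       [  0.    ,   0.    ,   1.    ]]), 'cam_to_world': array([[ 0.2476, -0.9277, -0.2794,  0.0959],
       [ 0.9689,  0.2366,  0.0731,  0.6718],
       [-0.0017, -0.2888,  0.9574,  0.3733],
       [ 0.    ,  0.    ,  0.    ,  1.    ]])}
```

Emit:
{"op": "move_arm", "data": {"rows": [[-33,-30,0,0,60],[-33,-30,0,0,60],[-33,-30,0,0,60],[-33,-30,0,0,60],[-33,-30,0,0,60],[-33,-30,0,0,60],[-33,-30,0,0,60],[-33,-30,0,0,60],[-33,-30,0,0,60],[-33,-30,0,0,60]]}}

```text
clock: 1.1
eef_pos: [0.4131, 0.2801, 0.4046]
ee_rot: [0.124, 0.992, -0.0, -0.0]
wrist_force: [0.2, 0.7, -0.2]
finger_gap: 0.0599
finger_force: 0.0
```

Emit:
{"op": "move_arm", "data": {"rows": [[-33,-30,0,0,60],[-33,-30,0,0,60],[-33,-29,0,0,60],[-33,-29,0,0,60],[-30,-28,0,0,60],[0,0,0,8.5,60],[0,0,0,8.5,60],[0,0,0,8.5,60],[0,0,0,8.5,60],[0,0,0,8.5,60]]}}

```text
clock: 2.1
eef_pos: [0.5332, 0.1002, 0.4044]
ee_rot: [0.478, 0.878, -0.0, -0.0]
wrist_force: [-0.5, 0.1, 0.1]
finger_gap: 0.0602
finger_force: 0.0
```

Emit:
{"op": "move_arm", "data": {"rows": [[0,0,0,8.5,60],[0,0,0,8.5,60],[0,0,0,8.5,60],[0,0,0,8.5,60],[0,0,0,8.5,60],[0,0,0,2.4,60],[0,0,0,0,60],[0,0,0,0,60]]}}

```text
clock: 2.9
eef_pos: [0.5333, 0.1004, 0.4045]
ee_rot: [0.775, 0.632, -0.0, -0.0]
wrist_force: [0.8, -0.2, 0.1]
finger_gap: 0.0599
finger_force: 0.0
```

```bash
python3 - <<'E'
from rig import r, viewer
import cv2,numpy as np
s=r.sense();print(s['clock'],s['eef_pos'],s['ee_rot'],s['joint_pos'],s['wrist_force'])
c=viewer.get_calibration('wrist');p,d=viewer.grab_frame('wrist')
np.savez('w1.npz',p=p,d=d,**c);cv2.imwrite('pics/w1.png',p[:,:,::-1])
E
```

```text
2.9 [0.5332507  0.10039795 0.40448151] [ 7.74990913e-01  6.31972323e-01 -2.51822923e-04 -7.45538348e-05] [-0.65095996  0.42759487  0.55683591  1.80235714 -0.26559279  0.9871454
 -0.18923387] [ 0.78400043 -0.21052113  0.14779393]
```

View pics/w1.png

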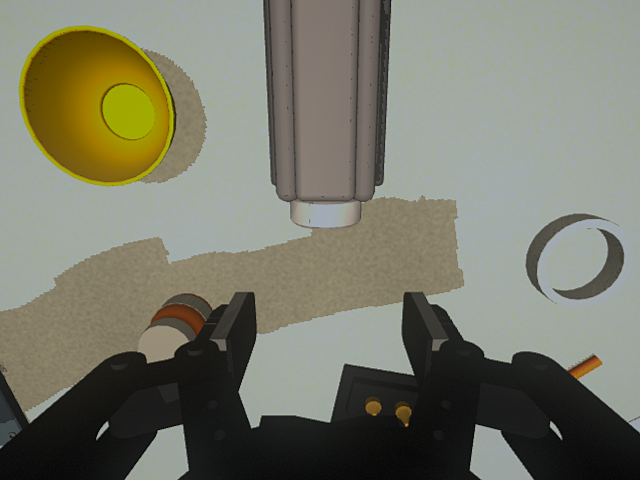

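The wrist picture shows the collar from (291,~212) to (361,~212), its rearmost rim at (326,228), and the gun housing above it at columns 270–390.

```bash
python3 - <<'E'
import numpy as np
from h import *
np.set_printoptions(precision=4,suppress=True)
c=np.load('w1.npz')
print('rim',onplane(c,326,228,.188),'left',onplane(c,291,212,.170),'right',onplane(c,361,212,.170))
u,v,P=cloud(c,c['d'])
a=np.array([.2012,.9796]);n=np.array([-.9796,.2012])
g=(P[:,2]>.15)&(P[:,2]<.22)&(v<232)
t=P[g,:2]@a;s=P[g,:2]@n
print('collar ztop',[ (round(k,3),np.round(P[g][abs(t-k)<.002][:,2].max(initial=0),4)) for k in np.arange(t.min(),t.min()+.03,.004)], 'tmin',np.percentile(t,[0,.2,1]))
h=g.copy();Q=P[g]
for lo,hi in((.0,.012),(.03,.06),(.08,.11)):
    k=(t-t.min()>lo)&(t-t.min()<hi);print('lat',np.percentile(s[k],[1,50,99]),'z',np.percentile(Q[k,2],[50,99]))
print('grasp pt t,s',np.array([.5333,.1004])@a,np.array([.5333,.1004])@n)
E
```

```text
rim [0.5366 0.1221 0.188 ] left [0.5182 0.1302 0.17  ] right [0.5565 0.1224 0.17  ]
collar ztop [(np.float64(0.226), np.float64(0.1875)), (np.float64(0.23), np.float64(0.1891)), (np.float64(0.234), np.float64(0.1898)), (np.float64(0.238), np.float64(0.1897)), (np.float64(0.242), np.float64(0.194)), (np.float64(0.246), np.float64(0.1955)), (np.float64(0.25), np.float64(0.1959)), (np.float64(0.254), np.float64(0.1958))] tmin [0.2259 0.227  0.229 ]
lat [-0.5196 -0.5006 -0.4812] z [0.1857 0.1889]
lat [-0.5249 -0.5008 -0.4764] z [0.1933 0.1956]
lat [-0.525  -0.5006 -0.4764] z [0.1931 0.1956]
grasp pt t,s 0.2056518 -0.5022202
```

Emit:
{"op": "move_arm", "data": {"rows": [[-38,3.3,0,0,40],[-38,3.3,0,0,40],[-38,3.3,0,0,40],[-38,3.3,0,0,40],[-38,3.3,0,0,40],[-38,3.3,0,0,40],[-38,3.3,0,0,40],[-38,3.3,0,0,40],[-36,3.3,0,5.6,40],[0,0,0,5.6,40]]}}

```text
clock: 3.95
eef_pos: [0.4914, -0.2441, 0.4053]
ee_rot: [0.836, 0.548, -0.001, 0.001]
wrist_force: [0.0, 0.5, -0.2]
finger_gap: 0.0401
finger_force: 0.0
```

Emit:
{"op": "move_arm", "data": {"rows": [[0,0,80,0,40],[0,0,0,0,40],[0,0,0,0,40]]}}

```text
clock: 4.25
eef_pos: [0.4933, -0.2386, 0.3548]
ee_rot: [0.833, 0.553, -0.001, -0.001]
wrist_force: [0.5, -1.0, 0.6]
finger_gap: 0.0401
finger_force: 0.0
```

```bash
python3 - <<'E'
from rig import r, viewer
import cv2,numpy as np
from h import *
np.set_printoptions(precision=4,suppress=True)
s=r.sense();print(s['clock'],s['eef_pos'],s['ee_rot'],s['joint_pos'])
c=viewer.get_calibration('wrist');p,d=viewer.grab_frame('wrist')
np.savez('w2.npz',p=p,d=d,**c);cv2.imwrite('pics/w2.png',p[:,:,::-1])
q=s['ee_rot'];X=np.array([q[0]**2-q[1]**2,2*q[0]*q[1]]);Y=np.array([X[1],-X[0]])
g=p.min(2);print(np.percentile(g,[50,90,99]))
m=((g>85)*255).astype(np.uint8)
for k in cv2.findContours(m,cv2.RETR_LIST,cv2.CHAIN_APPROX_NONE)[0]:
    rc=cv2.minAreaRect(k);w=sorted(rc[1])
    if w[0]>10 and 2.5<w[1]/w[0]<15:
        bp=cv2.boxPoints(rc)
        W=np.array([onplane(c,*b,.033)[:2] for b in bp])-s['eef_pos'][:2]
        print(rc,'tool x',np.sort(W@X),'tool y',np.sort(W@Y))
E
```

```text
4.25 [ 0.4933 -0.2386  0.3548] [ 0.8332  0.5529 -0.0007 -0.0009] [-0.0279  0.5051  0.5973  1.8563 -0.3571  0.8908  0.3409]
[140. 217. 219.]
((185.87742614746094, 456.19378662109375), (28.585769653320312, 81.87265014648438), 39.0193977355957) tool x [-0.2955 -0.2714 -0.2137 -0.1924] tool y [-0.1828 -0.1632 -0.1226 -0.1032]
((417.1192932128906, 208.3299560546875), (15.246869087219238, 123.89861297607422), 4.085616588592529) tool x [-0.0442 -0.0432  0.0565  0.0573] tool y [0.0634 0.0642 0.0758 0.0762]
((329.5, 204.0), (124.0, 15.0), 90.0) tool x [-0.04   -0.04    0.0603  0.0603] tool y [-0.006  -0.0054  0.0059  0.0065]
```

View pics/w2.png

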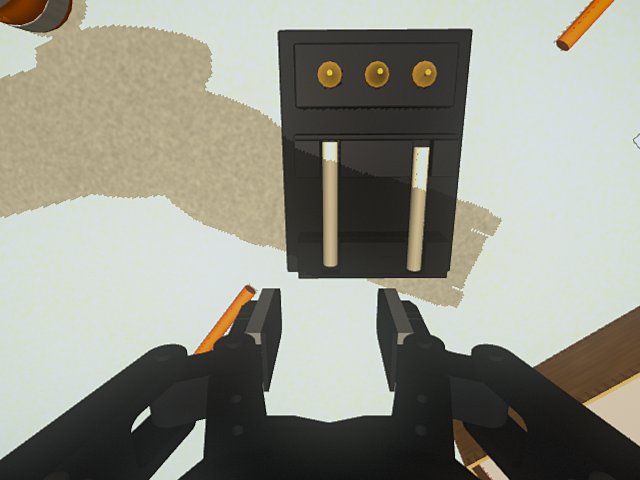

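Stick A spans tool x −40…+60 mm and is centred in y (pixels (330,142)–(330,265)). Stick B is 70 mm to its right. The grasp point lies 10 mm behind A's middle, inside the finger gap.

Emit:
{"op": "move_arm", "data": {"rows": [[0,0,45,0,40],[0,0,45,0,40],[0,0,40,0,40],[0,0,25,0,40],[0,0,15,0,40],[0,0,0,0,40],[0,0,0,0,0],[0,0,0,0,0],[0,0,0,0,0],[0,0,0,0,0]]}}

```text
clock: 5.3
eef_pos: [0.4941, -0.239, 0.1865]
ee_rot: [0.833, 0.553, 0.001, 0.001]
wrist_force: [0.1, 0.8, 6.1]
finger_gap: 0.0097
finger_force: 58.5
```

Emit:
{"op": "move_arm", "data": {"rows": [[0,0,0,0,0],[0,0,-15,0,0],[0,0,-30,0,0],[0,0,-40,0,0],[0,0,-45,0,0],[0,0,-40,0,0],[0,0,0,0,0],[0,0,0,0,0]]}}

```text
clock: 6.1
eef_pos: [0.4935, -0.2385, 0.3564]
ee_rot: [0.833, 0.553, 0.001, 0.001]
wrist_force: [0.1, -0.1, -1.2]
finger_gap: 0.0097
finger_force: 58.7
```

Emit:
{"op": "move_arm", "data": {"rows": [[0,0,0,-5.6,0],[0,0,0,-5.6,0],[40,-4.4,4,0,0],[40,-4.4,4,0,0],[40,-4.4,4,0,0],[40,-4.4,4,0,0],[40,-4.4,5,0,0],[40,-4.4,5,0,0],[37,-4.0,5,0,0],[0,0,0,0,0]]}}

```text
clock: 7.1
eef_pos: [0.5196, 0.0446, 0.3217]
ee_rot: [0.773, 0.634, -0.001, -0.002]
wrist_force: [-0.3, 0.1, 0.5]
finger_gap: 0.0098
finger_force: 58.7
```

```bash
cat > look.py <<'E'
from rig import r, viewer
import cv2,numpy as np,sys
from h import *
np.set_printoptions(precision=4,suppress=True)
s=r.sense();n=sys.argv[1]
q=s['ee_rot'];print(s['clock'],s['eef_pos'],q,'yaw',np.degrees(2*np.arctan2(q[1],q[0])))
ims=[]
for cam in('wrist','scene'):
    c=viewer.get_calibration(cam);p,d=viewer.grab_frame(cam)
    np.savez(f'{n}{cam}.npz',p=p,d=d,s=s['eef_pos'],**c)
    b=p[100:480,130:510] if cam=='wrist' else p[125:265,265:405]
    ims.append(cv2.resize(np.ascontiguousarray(b),(400,400),interpolation=cv2.INTER_CUBIC))
cv2.imwrite(f'pics/{n}.png',cv2.convertScaleAbs(np.hstack(ims)[:,:,::-1],alpha=1.5))
E
python3 look.py p1
```

```text
7.1 [0.5196 0.0446 0.3217] [ 0.773   0.6344 -0.0007 -0.0018] yaw 78.75521316089194
```

View pics/p1.png

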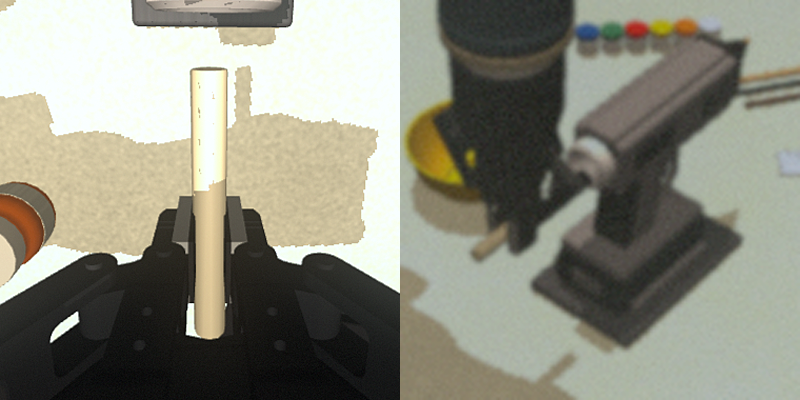

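The left half shows stick A held straight, its head at raw (328,165), with the gun's back at the top edge. The right half shows the stick in front of the collar, roughly in line with it.

```bash
python3 - <<'E'
import numpy as np,cv2
from h import *
np.set_printoptions(precision=4,suppress=True)
c=np.load('p1wrist.npz');S=c['s'];yaw=np.radians(78.35);X=np.array([np.cos(yaw),np.sin(yaw)]);Y=np.array([X[1],-X[0]])
u,v,P=cloud(c,c['d']);W=np.c_[(P[:,:2]-S[:2])@X,(P[:,:2]-S[:2])@Y,P[:,2]]*1000
for vv in list(range(10,180,10)):
    k=(v==vv)&(W[:,2]>100)
    if k.any(): print(vv,'u',u[k].min(),u[k].max(),'x',np.median(W[k,0]),'y',W[k,1].min(),W[k,1].max(),'z',np.median(W[k,2]),W[k,2].max())
m=(W[:,2]>150)&(W[:,2]<185)&(v>150)&(v<250)&(abs(u-328)<25)
for lo in range(15,70,10):
    k=m&(W[:,0]>lo)&(W[:,0]<lo+10)
    if k.sum()>5:print(lo,'stick y',np.percentile(W[k,1],[2,50,98]),'ztop',np.percentile(W[k,2],95))
E
```

```text
10 u 234 434 x 98.85345085149154 y -24.235631284470998 25.222943110805225 z 193.3288752505188 195.45396638032418
20 u 234 433 x 96.92470761657677 y -24.285379419885537 25.0723867065931 z 192.73451495159472 195.15025755489052
30 u 238 430 x 95.04428536966927 y -23.134959321175664 24.284690348189965 z 191.67162905847306 193.8332825473309
40 u 244 425 x 93.92725332081312 y -22.548943261322403 23.957822639256285 z 186.44022055960227 188.86792645430864
50 u 254 413 x 91.9107240721089 y -22.92025588550712 23.633304507168372 z 184.94076906950096 189.55808335422276
60 u 265 402 x 89.38482687640317 y -22.33989465104352 23.914006601223388 z 185.90034512211275 189.52924444796471
70 u 267 398 x 87.02068016702955 y -19.452687015512243 19.04938769835732 z 185.82671726277846 189.37199949367306
80 u 268 398 x 84.58203380870242 y -18.249208170374096 19.755691821437168 z 186.03945358830555 189.40906042046996
90 u 268 397 x 82.1731091705317 y -18.82216302046508 18.995138853954412 z 185.8918486191108 189.53825728561586
100 u 268 397 x 79.69357727851809 y -19.287272479207566 20.0214362530346 z 185.79634154305228 189.05690358309496
110 u 285 388 x 78.22471812146993 y -15.08849881353558 17.919493967171597 z 155.5083648599034 169.33510349015154
170 u 310 345 x 59.492883766805676 y -6.688186897345179 4.830464729743252 z 170.45855305326546 172.6466189793268
25 stick y [-6.1657 -0.5647  4.9777] ztop 171.7086264784511
35 stick y [-6.4891 -0.5968  5.1792] ztop 171.78621547385015
45 stick y [-6.3877 -0.6652  5.0233] ztop 171.78969179970767
55 stick y [-6.3959 -0.7175  4.8635] ztop 171.7587134878658
```

Emit:
{"op": "move_arm", "data": {"rows": [[0,1,-3,0.4,0],[0,0,0,0,0],[8,0,0,0,0],[8,0,0,0,0],[8,0,0,0,0],[8,0,0,0,0],[6,0,0,0,0],[0,0,0,0,0]]}}

```text
clock: 8.0
eef_pos: [0.5285, 0.0768, 0.3262]
ee_rot: [0.777, 0.629, -0.001, -0.001]
wrist_force: [-2.5, 2.0, -1.4]
finger_gap: 0.0094
finger_force: 58.7
```

Emit:
{"op": "move_arm", "data": {"rows": [[6,0,0,0,0],[6,0,0,0,0],[6,0,0,0,0],[4,0,0,0,0],[2,0,0,0,0],[0,0,0,0,0],[0,0,0,0,0]]}}

```text
clock: 8.7
eef_pos: [0.5333, 0.0998, 0.3262]
ee_rot: [0.778, 0.629, -0.001, -0.001]
wrist_force: [-5.9, 0.7, -4.0]
finger_gap: 0.0101
finger_force: 58.5
```

Emit:
{"op": "move_arm", "data": {"rows": [[0,-1.2,1.2,-0.4,0],[0,0,0,0,0],[4,0,0,0,0],[4,0,0,0,0],[0,0,0,0,0],[0,0,0,0,0]]}}

```text
clock: 9.3
eef_pos: [0.5345, 0.1079, 0.3256]
ee_rot: [0.775, 0.632, 0.001, -0.0]
wrist_force: [-1.2, 2.0, -2.1]
finger_gap: 0.0097
finger_force: 58.7
```

Emit:
{"op": "move_arm", "data": {"rows": [[0,0,0,0,30],[0,0,0,0,30],[0,0,0,0,30],[-15,0,0,0,30],[-25,0,0,0,30],[-25,0,0,0,30],[0,0,5,0,0],[0,0,0,0,0],[0,0,0,0,0],[0,0,0,0,0]]}}

```text
clock: 10.3
eef_pos: [0.5213, 0.0441, 0.3205]
ee_rot: [0.775, 0.632, 0.0, -0.0]
wrist_force: [0.0, -0.4, 0.6]
finger_gap: 0.0003
finger_force: 0.0
```

```bash
python3 look.py p2
```

```text
10.3 [0.5213 0.0441 0.3205] [ 0.7752  0.6317  0.0001 -0.    ] yaw 78.34715728263525
```

View pics/p2.png

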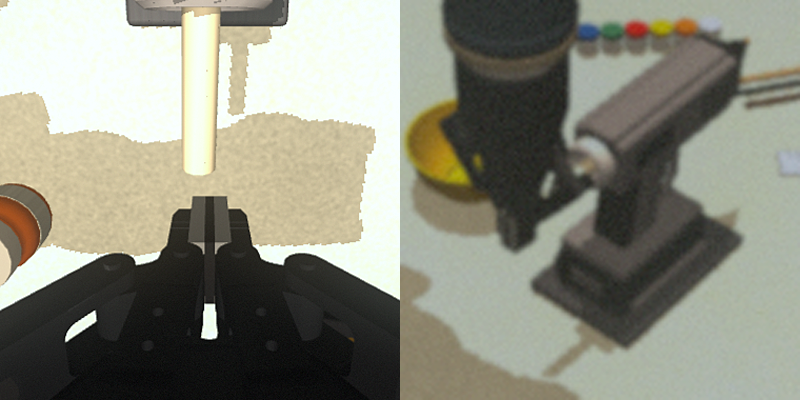

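The left half shows the stick resting in the collar, its tail at crop (198,172), with the closed fingers just behind it at (209,200).

Emit:
{"op": "move_arm", "data": {"rows": [[0,-1.2,0,0,0],[5,0,0,0,0],[8,0,0,0,0],[8,0,0,0,0],[8,0,0,0,0],[8,0,0,0,0],[8,0,0,0,0],[5,0,0,0,0],[5,0,0,0,0],[0,0,0,0,0]]}}

```text
clock: 11.4
eef_pos: [0.5314, 0.0972, 0.3209]
ee_rot: [0.776, 0.631, 0.0, 0.001]
wrist_force: [0.1, 1.0, 0.3]
finger_gap: 0.0002
finger_force: 0.0
```

Emit:
{"op": "move_arm", "data": {"rows": [[4,0,0,0,0],[3,0,0,0,0],[2,0,0,0,0],[1,0,0,0,0],[0,0,0,0,0]]}}

```text
clock: 11.9
eef_pos: [0.5331, 0.1079, 0.3204]
ee_rot: [0.775, 0.631, -0.0, -0.0]
wrist_force: [-0.2, 0.6, 0.1]
finger_gap: 0.0002
finger_force: 0.0
```

Emit:
{"op": "move_arm", "data": {"rows": [[2,0,0,0,0],[1,0,0,0,0],[0,0,0,0,0],[0,0,0,0,0],[-20,0,0,0,0],[-40,0,0,0,0],[0,0,0,0,0],[0,0,0,0,40]]}}

```text
clock: 12.7
eef_pos: [0.5215, 0.0508, 0.3207]
ee_rot: [0.776, 0.63, 0.0, -0.0]
wrist_force: [-0.5, -0.1, 0.3]
finger_gap: 0.0133
finger_force: 0.0
```

```bash
python3 look.py p3; python3 - <<'E'
import numpy as np
from h import *
np.set_printoptions(precision=4,suppress=True)
c=np.load('p3wrist.npz');S=c['s'];yaw=np.radians(78.35);X=np.array([np.cos(yaw),np.sin(yaw)]);Y=np.array([X[1],-X[0]])
u,v,P=cloud(c,c['d']);W=np.c_[(P[:,:2]-S[:2])@X,(P[:,:2]-S[:2])@Y,P[:,2]]*1000
for vv in range(60,170,6):
    k=(v==vv)&(W[:,2]>140)
    if k.any(): print(vv,'u',u[k].min(),u[k].max(),'x',np.median(W[k,0]),'z',np.median(W[k,2]),W[k,2].max())
E
```

```text
12.7 [0.5215 0.0508 0.3207] [ 0.7763  0.6304  0.0002 -0.    ] yaw 78.15750526268212
60 u 231 419 x 88.35080405401867 z 190.90650625810787 193.46786293142256
66 u 235 414 x 87.52579051339887 z 187.2260862024555 189.2767938003092
72 u 245 405 x 86.58747376378649 z 183.40763314890233 187.66184033678718
78 u 255 396 x 84.85796112621921 z 185.68331082858927 188.91953297045808
84 u 260 391 x 83.39138509355479 z 186.11028295643916 188.88438398299235
90 u 261 391 x 81.96973057091033 z 186.02615066782468 189.40006129386532
96 u 261 391 x 80.49864884844614 z 186.0968350886898 189.7109263877364
102 u 261 390 x 79.01835429026076 z 185.8127817850947 188.77741969232235
108 u 261 390 x 77.52468210414008 z 186.28596649222055 188.85731740815416
114 u 262 390 x 76.02089597035467 z 185.92801833820994 189.45485147803078
120 u 262 390 x 74.50191916530532 z 186.01294073868988 188.5287855970469
126 u 265 387 x 72.98585330284187 z 185.56995833306073 188.4908327008924
```

View pics/p3.png

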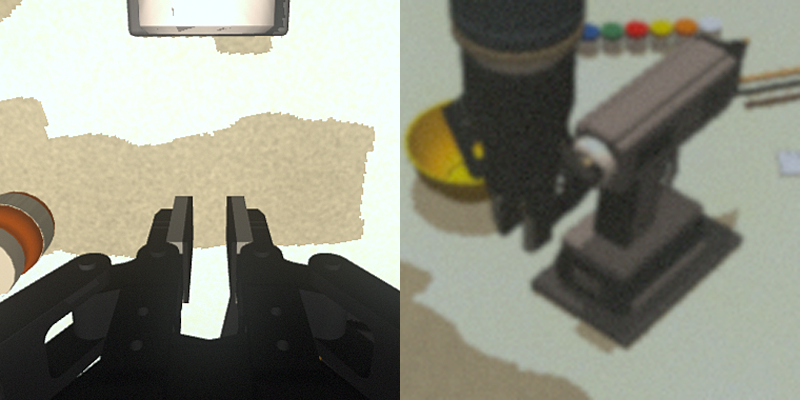

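Stick A no longer protrudes from the collar, so it has been pushed flush. Next is stick B.

Emit:
{"op": "move_arm", "data": {"rows": [[-38,12.5,0,0,40],[-38,12.5,0,0,40],[-38,12.5,0,0,40],[-38,12.5,0,0,40],[-38,12.5,0,0,40],[-38,12.5,0,0,40],[-38,12.5,0,0,40],[-38,12.5,0,5.5,40],[0,0,0,5.6,40],[0,0,0,0,40]]}}

```text
clock: 13.8
eef_pos: [0.5582, -0.2665, 0.32]
ee_rot: [0.834, 0.552, -0.0, -0.0]
wrist_force: [-0.6, 0.5, -0.4]
finger_gap: 0.04
finger_force: 0.0
```

Emit:
{"op": "move_arm", "data": {"rows": [[0,0,0,0,40],[0,0,0,0,40]]}}

```text
clock: 14.0
eef_pos: [0.5583, -0.2646, 0.3203]
ee_rot: [0.832, 0.555, 0.0, -0.0]
wrist_force: [0.4, -0.2, 0.2]
finger_gap: 0.0402
finger_force: 0.0
```

```bash
python3 - <<'E'
from rig import r, viewer
from h import *
np.set_printoptions(precision=4,suppress=True)
s=r.sense();c=viewer.get_calibration('wrist');p,d=viewer.grab_frame('wrist')
q=s['ee_rot'];X=np.array([q[0]**2-q[1]**2,2*q[0]*q[1]]);Y=np.array([X[1],-X[0]]);print(s['clock'],s['eef_pos'],np.degrees(2*np.arctan2(q[1],q[0])))
g=p.min(2);m=((g>85)*255).astype(np.uint8)
for k in cv2.findContours(m,cv2.RETR_LIST,cv2.CHAIN_APPROX_NONE)[0]:
    rc=cv2.minAreaRect(k);w=sorted(rc[1])
    if w[0]>8 and 2.5<w[1]/w[0]<15:
        W=np.array([onplane(c,*b,.033)[:2] for b in cv2.boxPoints(rc)])-s['eef_pos'][:2]
        print(rc,'tool x',np.sort(W@X),'tool y',np.sort(W@Y))
E
```

```text
14.0 [ 0.5583 -0.2646  0.3203] 67.45469473015777
((185.87014770507812, 456.2275390625), (28.798545837402344, 81.88778686523438), 39.17366027832031) tool x [-0.251  -0.2295 -0.1793 -0.1604] tool y [-0.1603 -0.143  -0.1073 -0.0901]
((329.0, 221.0), (138.0, 16.0), 90.0) tool x [-0.0455 -0.0455  0.0556  0.0556] tool y [-0.0055 -0.0049  0.0059  0.0065]
```

Emit:
{"op": "move_arm", "data": {"rows": [[-4,0.3,0,0,40],[0,0,45,0,40],[0,0,45,0,40],[0,0,29,0,40],[0,0,15,0,40],[0,0,0,0,40],[0,0,0,0,0],[0,0,0,0,0],[0,0,0,0,0],[0,0,0,0,0]]}}

```text
clock: 15.05
eef_pos: [0.557, -0.2706, 0.1883]
ee_rot: [0.833, 0.553, 0.001, 0.001]
wrist_force: [0.4, 0.2, 7.3]
finger_gap: 0.0098
finger_force: 58.8
```

Emit:
{"op": "move_arm", "data": {"rows": [[0,0,0,0,0],[0,0,-15,0,0],[0,0,-30,0,0],[0,0,-40,0,0],[0,0,-45,0,0],[0,0,-40,0,0],[0,0,0,-5.5,0],[0,0,0,-5.5,0],[0,0,0,0,0]]}}

```text
clock: 15.95
eef_pos: [0.5562, -0.2701, 0.3583]
ee_rot: [0.776, 0.631, 0.001, 0.001]
wrist_force: [-0.6, -0.2, 0.5]
finger_gap: 0.0099
finger_force: 58.8
```

Emit:
{"op": "move_arm", "data": {"rows": [[37,-12.3,3,0,0],[37,-12.3,4,0,0],[37,-12.3,4,0,0],[37,-12.3,4,0,0],[37,-12.3,4,0,0],[37,-12.3,4,0,0],[37,-12.2,4,0,0],[37,-12.2,4,0,0],[0,0,0,0,0],[0,0,0,0,0]]}}

```text
clock: 16.95
eef_pos: [0.5208, 0.0406, 0.3258]
ee_rot: [0.776, 0.631, -0.0, -0.0]
wrist_force: [0.5, -1.1, 0.2]
finger_gap: 0.0099
finger_force: 58.8
```

```bash
python3 look.py p4; python3 - <<'E'
import numpy as np
from h import *
np.set_printoptions(precision=4,suppress=True)
c=np.load('p4wrist.npz');S=c['s'];yaw=np.radians(78.35);X=np.array([np.cos(yaw),np.sin(yaw)]);Y=np.array([X[1],-X[0]])
u,v,P=cloud(c,c['d']);W=np.c_[(P[:,:2]-S[:2])@X,(P[:,:2]-S[:2])@Y,P[:,2]]*1000
m=(W[:,2]>150)&(W[:,2]<185)&(v>130)&(v<250)&(abs(u-328)<30)
print('head x',W[m&(abs(W[:,1])<4),0].max())
for lo in (25,35,45,52):
    k=m&(W[:,0]>lo)&(W[:,0]<lo+8);print(lo,'stick y',np.percentile(W[k,1],[2,50,98]),'ztop',np.percentile(W[k,2],95))
k=(W[:,2]>180)&(W[:,2]<191)&(v<130);print('collar xmin',np.percentile(W[k,0],[0,1]));k&=W[:,0]<W[k,0].min()+8;print('y',np.percentile(W[k,1],[1,50,99]),'ztop',np.percentile(W[k,2],95))
E
```

```text
16.95 [0.5208 0.0406 0.3258] [ 0.7761  0.6306 -0.0001 -0.    ] yaw 78.18510763698914
head x 61.69276683726134
25 stick y [-5.3993 -0.0332  5.9678] ztop 173.9444723199468
35 stick y [-5.2375  0.3348  5.876 ] ztop 173.95036642648543
45 stick y [-5.4376  0.3719  5.8256] ztop 173.98976222590747
52 stick y [-5.3142  0.4047  6.1208] ztop 173.96237936171087
collar xmin [81.4612 81.7696]
y [-16.6088  -1.2968  13.6461] ztop 188.3652089909876
```

Emit:
{"op": "move_arm", "data": {"rows": [[0,-1.5,-0.5,-0.2,0],[0,0,0,0,0],[8,0,0,0,0],[8,0,0,0,0],[6,0,0,0,0],[6,0,0,0,0],[6,0,0,0,0],[6,0,0,0,0],[0,0,0,0,0]]}}

```text
clock: 17.95
eef_pos: [0.5277, 0.0803, 0.3259]
ee_rot: [0.775, 0.632, 0.0, -0.0]
wrist_force: [-0.1, 0.6, 0.1]
finger_gap: 0.0098
finger_force: 58.8
```

Emit:
{"op": "move_arm", "data": {"rows": [[6,0,0,0,0],[6,0,0,0,0],[6,0,0,0,0],[4,0,0,0,0],[2,0,0,0,0],[0,0,0,0,0],[0,0,0,0,0]]}}

```text
clock: 18.65
eef_pos: [0.5324, 0.1026, 0.326]
ee_rot: [0.775, 0.632, -0.0, 0.0]
wrist_force: [-0.1, -1.3, -0.4]
finger_gap: 0.0098
finger_force: 58.8
```

Emit:
{"op": "move_arm", "data": {"rows": [[3,0,0,0,0],[2,0,0,0,0],[0,0,0,0,30],[0,0,0,0,30],[0,0,0,0,30],[-15,0,0,0,30],[-25,0,0,0,30],[-25,0,0,0,30],[0,0,5,0,0],[0,0,0,0,0]]}}

```text
clock: 19.65
eef_pos: [0.5199, 0.0428, 0.3207]
ee_rot: [0.776, 0.631, -0.0, -0.0]
wrist_force: [-0.3, 0.7, -0.1]
finger_gap: 0.0018
finger_force: 0.0
```

Emit:
{"op": "move_arm", "data": {"rows": [[0,0,0,0,0],[0,0,0,0,0],[6,0,0,0,0],[6,0,0,0,0],[4,0,0,0,0],[2,0,0,0,0],[0,0,0,0,0]]}}

```text
clock: 20.35
eef_pos: [0.524, 0.062, 0.3209]
ee_rot: [0.775, 0.632, -0.0, 0.0]
wrist_force: [0.5, 0.0, 0.6]
finger_gap: 0.0003
finger_force: 0.0
```

Emit:
{"op": "move_arm", "data": {"rows": [[4,0,0,0,0],[2,0,0,0,0],[1,0,0,0,0],[0,0,0,0,0]]}}

```text
clock: 20.75
eef_pos: [0.5253, 0.068, 0.3211]
ee_rot: [0.775, 0.632, -0.0, 0.0]
wrist_force: [-0.5, -3.6, 0.8]
finger_gap: 0.0
finger_force: 2.1
```

Emit:
{"op": "move_arm", "data": {"rows": [[1,0,0,0,0],[1,0,0,0,0],[0,0,0,0,0]]}}

```text
clock: 21.05
eef_pos: [0.5257, 0.0696, 0.3211]
ee_rot: [0.775, 0.632, -0.0, 0.0]
wrist_force: [-1.8, -6.1, 2.4]
finger_gap: 0.0001
finger_force: 2.9
```

Emit:
{"op": "move_arm", "data": {"rows": [[1,0,0,0,0],[0,0,0,0,0],[0,0,0,0,0]]}}

```text
clock: 21.35
eef_pos: [0.5258, 0.0703, 0.3211]
ee_rot: [0.775, 0.631, -0.0, 0.0]
wrist_force: [-1.0, -7.0, 3.6]
finger_gap: 0.0003
finger_force: 3.5
```

Emit:
{"op": "move_arm", "data": {"rows": [[1,0,0,0,0],[1,0,0,0,0],[0,0,0,0,0]]}}

```text
clock: 21.65
eef_pos: [0.5261, 0.0715, 0.3211]
ee_rot: [0.776, 0.631, -0.001, 0.001]
wrist_force: [-2.2, -9.6, 3.1]
finger_gap: -0.0001
finger_force: 5.2
```

```bash
python3 - <<'E'
import numpy as np
from rig import viewer,r
from h import *
np.set_printoptions(precision=4,suppress=True)
S=r.sense()['eef_pos'];c=viewer.get_calibration('wrist');p,d=viewer.grab_frame('wrist')
cv2.imwrite('pics/w5.png',cv2.convertScaleAbs(p[:,:,::-1],alpha=1.3))
yaw=np.radians(78.35);X=np.array([np.cos(yaw),np.sin(yaw)]);Y=np.array([X[1],-X[0]])
u,v,P=cloud(c,d);W=np.c_[(P[:,:2]-S[:2])@X,(P[:,:2]-S[:2])@Y,P[:,2]]*1000
for vv in range(110,310,8):
    k=(v==vv)&(W[:,2]>140)&(abs(u-328)<90)
    if k.any(): print(vv,'u',u[k].min(),u[k].max(),'x',np.median(W[k,0]),'y',np.median(W[k,1]),'z',np.median(W[k,2]),W[k,2].max())
E
```

```text
110 u 239 417 x 76.45529995560443 y 0.5022498276744455 z 193.48164536565622 195.9803226965934
118 u 239 417 x 74.57674333844939 y 0.4966213574114204 z 193.30472828388886 195.8785264890891
126 u 239 417 x 72.68527360939666 y 0.49165775429502556 z 193.4953404310247 195.8047911648723
134 u 239 417 x 70.76317759862727 y 0.36470638490348817 z 193.3833500446945 196.03576767549436
142 u 239 414 x 68.79578366614768 y 0.10506368423287249 z 192.92588933356018 194.97170658586478
150 u 243 407 x 66.63184517009276 y -0.17369804488487275 z 190.13489853524916 193.08735579582998
158 u 264 387 x 64.21874771203576 y -0.21557956846174028 z 186.08041246102374 188.5694554094483
166 u 264 387 x 62.021952398618055 y -0.08394193701763077 z 185.8943321977954 189.50743700470625
174 u 265 387 x 59.83372373309727 y -0.09625431905555071 z 185.88158846563456 189.21450124169772
182 u 265 386 x 57.61794928941548 y -0.24208086716765326 z 185.96137271315644 189.24337635711004
190 u 265 386 x 55.35630314805101 y -0.3848494026833542 z 185.99122554705443 188.60870230497903
198 u 271 379 x 53.185836037054884 y -0.5372387
[... 602 characters left out ...]
1594952308 170.1496727021346
254 u 311 343 x 29.70924706840409 y -0.020548482990500275 z 167.5531847788955 169.42070763078115
262 u 311 343 x 26.71320918163717 y -0.027083628207078495 z 167.49241680821174 169.2696415157334
270 u 311 343 x 23.576009414039362 y -0.041476442939135966 z 167.19308473706522 169.0617498676476
278 u 312 343 x 20.54402643657891 y 0.12791908376465544 z 167.26672768333054 169.3371121710086
286 u 312 344 x 17.18727425773262 y 0.2929272341819422 z 166.6976036382629 168.36012563994484
294 u 312 345 x 13.693185105254518 y 0.46415696518186134 z 166.0176353075242 168.26607583816545
302 u 295 362 x 10.038654677397348 y 0.45786612441043273 z 165.1708854466727 168.0319852071679
```

View pics/w5.png

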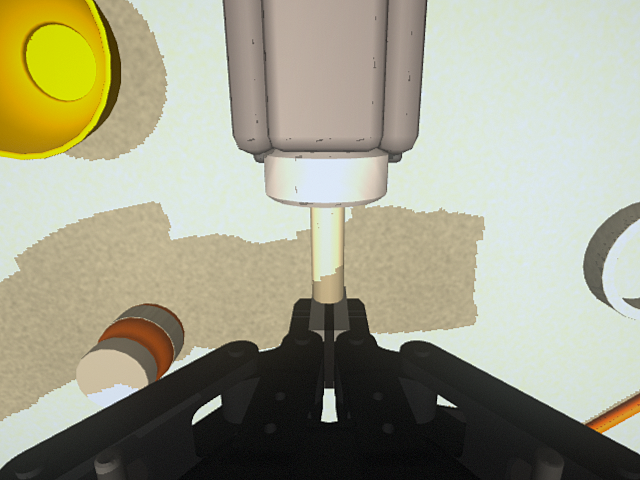

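The picture shows stick B's tail sticking out about 40 mm, from the rim at row 207 to the fingers at row 301, level and centred. I'll press once more to confirm the stop, then back off.

Emit:
{"op": "move_arm", "data": {"rows": [[1.5,0,0,0,0],[1.5,0,0,0,0],[0,0,0,0,0],[0,0,0,0,0]]}}

```text
clock: 22.1
eef_pos: [0.5263, 0.0722, 0.3211]
ee_rot: [0.776, 0.63, -0.002, 0.002]
wrist_force: [-3.8, -19.0, 4.9]
finger_gap: 0.0004
finger_force: 9.5
```

Commanding 3 mm moved it only 0.7 mm and the force rose to 19 N, so this is the firm stop. I'll back off and check.

Emit:
{"op": "move_arm", "data": {"rows": [[-5,0,0,0,0],[-10,0,0,0,0],[-30,0,0,0,0],[-20,0,-20,0,0],[0,0,-30,0,0],[0,0,0,0,0],[0,0,0,0,0]]}}

```text
clock: 22.8
eef_pos: [0.514, 0.0129, 0.3714]
ee_rot: [0.775, 0.632, 0.001, -0.0]
wrist_force: [-0.6, -0.2, -0.9]
finger_gap: 0.0002
finger_force: 0.0
```

```bash
python3 look.py p6; python3 - <<'E'
import numpy as np
from h import *
np.set_printoptions(precision=4,suppress=True)
c=np.load('p6wrist.npz');S=c['s'];yaw=np.radians(78.35);X=np.array([np.cos(yaw),np.sin(yaw)]);Y=np.array([X[1],-X[0]])
u,v,P=cloud(c,c['d']);W=np.c_[P[:,:2]@X,P[:,:2]@Y,P[:,2]]*1000
k=(W[:,2]>140)&(W[:,2]<182)&(abs(W[:,1]-501)<4)&(W[:,0]<226)&(W[:,0]>120)
print('stick t',np.percentile(W[k,0],[0,1,99]),'z tail',np.median(W[k&(W[:,0]<195),2]))
E
```

```text
22.8 [0.514  0.0129 0.3714] [ 0.7748  0.6323  0.001  -0.    ] yaw 78.43419870285562
stick t [186.2676 186.7083 225.7118] z tail 168.33621054240348
```

View pics/p6.png

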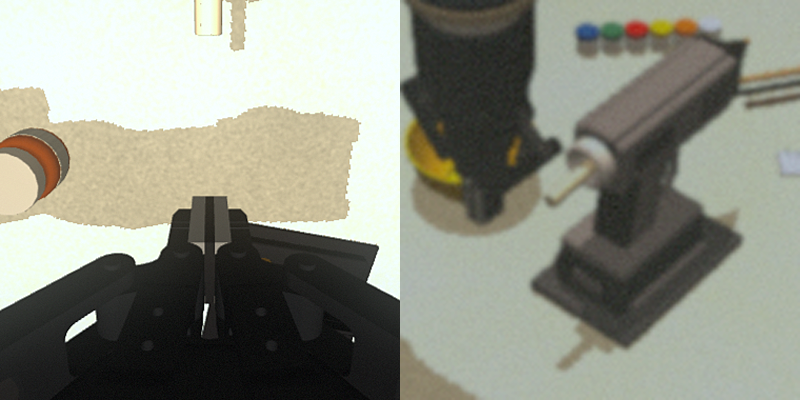

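The tail sticks out about 40 mm, the arm is clear and the bystanders are where they were. Handing in.

```bash
python3 -c "
from rig import r
print(r.hand_in())"
```

```text
the job is handed in; nothing more can be done
None
```

Both glue sticks are in the gun, the first pushed home by the second until it hit the stop at 19 N. The second's tail sticks out about 40 mm. No bystander was touched, and I handed the job in at about 23 s.

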